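# Load the wedge-sanding jig and lock its cam

## Task

Load the sanding jig on the bench: take the two loose wooden wedges and set them into the jig's bed beside the two that are already there, lying on the same edge as now and turned so that all four lie alternately head to tail (thick end beside thin end) and make one straight-sided block. Then swing the cam lever round by its knob as far as it will go, so that the cam grips the block tight against the fence, and let go. Leave the other things on the bench where they are.

Things in the scene. Friction and masses are not known exactly. Their poses are not given: they have to be found in the camera images.
- wedge_a_centre (a point): One of two loose bare pine wedges left of the jig, lying on a sawn edge. In plan a right-angled taper 60 mm long, 27 mm across at the thick end, 11 at the thin; 40 mm tall; about 35 g. This point is its middle: half-way along, 9.5 mm from the straight long side, 20 mm up. x points along the straight side to the thick end, y to the sloping side, z up.
- wedge_a_thick (a point): The middle of that wedge's thick end face, 30 mm from its middle along x. The two end faces are parallel, 60 mm apart and square to the straight side (plane y = -9.5 mm): grip the wedge by them from above, as its long sides must be free to lie against the neighbours.
- wedge_b_centre (a point): The other loose wedge, the same in size, point and axes; either wedge may go in either place. (The thin pale curls of wood lying about are shavings, of no account.)
- wedge_b_thick (a point): The middle of the thick end face of that other wedge.
- wedge_1_centre (a point): A like wedge already in the jig (point and axes as for the loose ones), in the first place: straight side against the fence's cork, thick end towards the bed's -x.
- wedge_2_centre (a point): A like wedge already in the jig, in the second place: turned end for end, its sloping side against the first one's, thick end towards the bed's +x, straight side facing the cam. These two stand loose, with gaps of about 1 mm.
- jig: The jig's base, a board 150 x 260 x 14 mm fixed to the bench; origin at the middle of its underside, axes as the bed's. The full block of four wedges fills y = 0 to -76 mm from the bed point: their middles lie 20 mm over the bed at x = 0, y = -9.5, -28.5, -47.5, -66.5 mm, thick ends at -x, +x, -x, +x in turn, straight sides facing +y, -y, +y, -y.
- bed (a point): Point on the bed (the board's top, 14 mm over the bench) at the foot of the fence's face, midway between two end strips. y points into the fence (dark batten 36 mm high, faced with cork that yields 1 to 3 mm when clamped), x along it, z up. End strips: 18 mm wide, 10 high, 92 long out from the fence, inner faces at x = -32 and +32 mm, so wedges have 2 mm to spare at each end.
- cam_pivot (a point): Upright pivot of the cam, on the bed's surface at x = -11.9, y = -95.4 mm from the bed point. The cam is a round wooden eccentric, 44 mm across, 8 to 28 mm over the bed. Open, it leaves 9 mm of slack beside the full block; turned, it pushes on the last wedge's straight side and closes all gaps. Its flat lever is 16 mm wide, its top 26 mm over the bed.
- lever_knob (a point): The round wooden knob standing upright on the lever's end, 98 mm from the pivot: 22 mm across, its top 64 mm over the bed. This point is on its axis, 50 mm over the bed (64 mm over the bench). Pinch it from above and lead it round the pivot.
- cam (a joint): Angle of the cam lever: 0 fully open (knob from the pivot along the bed's -y), growing anticlockwise seen from above (knob towards the bed's +x), 1.5 at its stop; starts at 0 to 0.15. It turns stiffly (3 N at the knob, about 6 N when tight) and stays where it is left. On a full block the cam begins to bear at about 1.25 rad; at 1.4 and over it is tight.
- offcut_3: Plain rectangular offcut, 60 x 100 x 28 mm, behind the jig. Origin at the middle of its underside. A bystander.
- offcut_11: Plain rectangular offcut, 50 x 80 x 18 mm, behind the loose wedges. Origin at the middle of its underside. A bystander.
- tape_measure: Pocket tape measure, 66 x 84 x 44 mm, behind the jig to its left. Origin at the middle of its underside. A bystander.
- pliers_1: Pliers with red handles, 49 x 162 x 13 mm, right of the jig. Origin at the middle of its underside. A bystander.
Mind the look-alikes: they are no part of the job. Leave any green look-alike of the part that bears wedge_a_centre alone.

How it is judged:
By the outcome, as a careful person would: the job done as asked, in the order asked, and still so for the second after the job is handed in, with the robot touching nothing.
It also fails if it takes over 64 s, if anything falls off the work surface, if the arm or the gripper's body presses on something with over 40 N, if the wrist force passes 120 N, or if a joint passes its speed limit or range.

## Robot

A 7-joint arm with a two-finger parallel gripper is mounted at the origin on a cart in front of the work surface, level with it; the furniture and walls round the work are solid. World frame = base frame: x ahead of the robot, y to its left, z up, the work surface at z = 0. Lengths are in m, angles in rad, forces in N, time in s.
With the tool pointing down it reaches from about 0.425 to 0.875 m from the base axis. Payload 4.7 kg.
Tool frame: the origin (TCP) lies between the finger pads; the fingertips stand 14 mm ahead of it and the grasp point (between the pads) lies 5 mm behind it; z points along the fingers, y is the line along which they close (so a half turn about z gives the same grasp; the last joint's range is limited). The gripper opens to 87 mm and grips with 3 to 60 N. Pads are 19 mm wide; open, the fingers measure 117 mm over their backs; the gripper's body (75 mm by 190 mm) begins 51 mm behind the grasp point.
Start: joints at [1.354, 0.321, -0.07, 1.45, 0.023, 1.371, -0.057], TCP at [0.149, -0.633, 0.237] pointing down, gripper open.
Joint ranges: [-2.86, 2.86], [-0.3, 2.09], [-1.38, 1.24], [0.06, 2.45], [-1.56, 4.7], [0.09, 2.05], [-2.69, 2.69]. Speed limits (rad/s): [2.57, 2.57, 3.14, 3.14, 3.14, 3.14, 3.14].

## Interface

Orientations are given as a rotation vector (axis times angle).
In Python, from bench import get_state, get_image, camera_params, close_job gives the robot as it stands. The module is installed in compiled form; this text tells all that it offers.
- The arm moves only by the tool arm_command, never from a script. Its argument "motion" is a list of rows, each a list of 5 numbers: the finger opening in mm, from 0 to 87, then the shift along the tool's x, y, z in mm, then the turn about the tool's z in degrees. In form: [[gripper, x, y, z, spin], ...]. A call has 1 to 5 rows; each row is the pose to reach, as a shift and turn from the pose commanded when the call began, along the tool's axes at that moment; what a row does not reach only later rows make up. A row lasts 1/12 s, in which the tool goes at most 41.7 mm and 7.16 degrees, less where a joint would pass 70% of its speed; a pose out of reach is approached as far as the arm can. A call with a gripper value outside its range is refused whole. The fingers move at their own pace and stop on an object; "newtons" is the grip in N (left out, the last holds). Time passes only in rows, so rows that repeat a pose let the fingers close. It gives the time, the measured TCP pose, the force, the opening and the grip force at its end, in the units of the state.
- get_state(): the state, without advancing time (a new reading comes with each control period).
- get_image(name): name is "scene" or "top"; returns (picture, depth): 420x560x3 uint8, red, green, blue; 420x560 float32, m along the optical axis (not along the pixel's ray), 0 where there is no reading.
- camera_params(name): a dict with "intrinsics" (3x3 intrinsics, pixels), "extrinsics" (4x4, takes a point from camera to world coordinates). Camera axes: x right, y down, z forward; pixel columns grow to the right and rows downward; lengths in m; the calibration is good to about 2 mm. A picture is of the moment at which its call begins. camera_params takes no time and is no camera call.
- close_job(): hands the job in; it is judged then, once.
The state is a dict: "time": time; "joint_positions": joint angles; "qd": joint speeds; "joint_torque": joint torques, N m; "position": TCP position; "tool_rot": TCP orientation; "ft_force": force on the tool from outside, world axes, zero at the start; "torque": the same for the moment, N m; "grip_width": opening from 0.0 (shut) to 1.0 (fully open); "grip_force": force on a finger pad.
Only numpy, scipy, OpenCV 4.12 (cv2) and the standard library are available. Lean on these libraries where they do the work, as an engineer would, in place of code of your own. Each camera call takes 0.05 s, during which the arm holds its last target. There are 200 camera calls.

## Working session

There is one attempt and no reset: what is moved stays moved. The work goes in short steps, Python scripts to look and compute and a tool call to move; the robot and the scene stay as the last step left them, time stands still between calls to the robot, and variables do not carry over. Pictures are saved under pics/ and viewed, at most 10 in all, crops included, and the job is handed in when it is done.

Besides the shell and the picture viewer there is one more tool, called after ">>>" by a JSON object that holds its "name" and its "arguments". arm_command: Moves the arm, as the interface text tells. Its arguments: {"type":"object","properties":{"motion":{"type":"array"},"newtons":{"type":"number"}},"required":["motion"]}

```bash
mkdir -p pics; python3 - <<'E'
from bench import *
import cv2,numpy as np
s=get_state();print({k:np.round(v,3) for k,v in s.items()})
for n in("scene","top"):
    im,d=get_image(n);np.savez(f"pics/{n}0.npz",im=im,d=d);cv2.imwrite(f"pics/{n}0.png",im[:,:,::-1])
    c=camera_params(n);print(n,np.round(c["intrinsics"],1),np.round(c["extrinsics"],4))
E
```

```text
{'time': np.float64(0.0), 'joint_positions': array([ 1.354,  0.322, -0.07 ,  1.452,  0.023,  1.371, -0.057]), 'qd': array([ 0.   ,  0.001,  0.001, -0.   , -0.002,  0.   ,  0.   ]), 'joint_torque': array([ 0.0000e+00, -4.9128e+01, -4.0300e-01, -3.1253e+01, -6.4000e-02,
        4.3000e-02,  0.0000e+00]), 'position': array([ 0.148, -0.632,  0.235]), 'tool_rot': array([-3.119e+00, -3.610e-01,  1.000e-03]), 'ft_force': array([ 1.015, -1.25 ,  0.074]), 'torque': array([ 0.055,  0.012, -0.005]), 'grip_force': np.float64(0.0), 'grip_width': np.float64(1.0)}
scene [[536.8   0.  280.4]
 [  0.  536.8 221.9]
 [  0.    0.    1. ]] [[-0.6558 -0.4468  0.6085 -0.2769]
 [-0.7549  0.3958 -0.523   0.707 ]
 [-0.0072 -0.8023 -0.5968  0.8506]
 [ 0.      0.      0.      1.    ]]
top [[481.4   0.  276.9]
 [  0.  481.4 212.4]
 [  0.    0.    1. ]] [[ 0.0723 -0.9744  0.213   0.2912]
 [-0.9974 -0.0691  0.0222  0.003 ]
 [-0.0069 -0.214  -0.9768  1.1732]
 [ 0.      0.      0.      1.    ]]
```

View pics/top0.png

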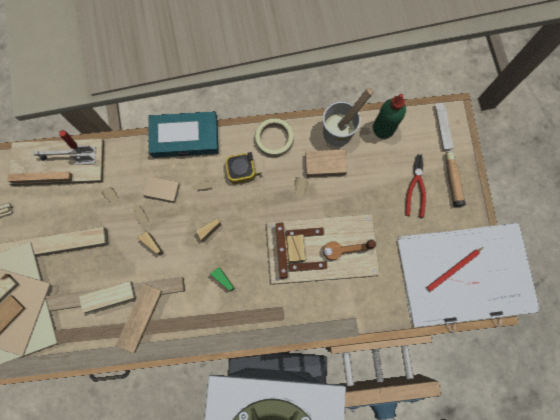

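View pics/scene0.png

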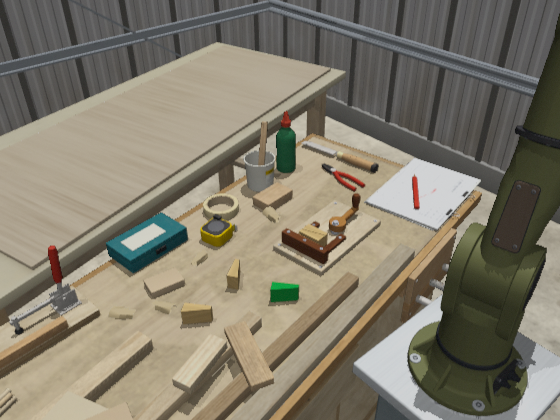

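The top view shows the loose wedges at about (150,243) and (207,230), the green look-alike at (222,279), and the jig at (322,249) with its fence on the left and knob at (371,244). The scene view matches. Next I'll zoom in.

```bash
python3 - <<'E'
import cv2,numpy as np
t=np.load("pics/top0.npz")["im"][:,:,::-1]
a=cv2.resize(t[210:290,255:388],None,fx=6,fy=6,interpolation=cv2.INTER_CUBIC)[:, :798]
s=t[215:262,130:262]
b=cv2.resize(s,None,fx=2,fy=2,interpolation=cv2.INTER_CUBIC)
o=np.zeros((580,798,3),np.uint8);o[:480]=a;o[480:574,:264]=b
cv2.imwrite("pics/c1.png",o)
hsv=cv2.cvtColor(t,cv2.COLOR_BGR2HSV)
for (u,v) in [(150,243),(207,230),(297,241),(297,256),(110,297),(170,260),(281,250),(310,232),(290,275)]: print(u,v,hsv[v,u])
E
```

```text
150 243 [ 20  93 181]
207 230 [ 19  95 179]
297 241 [ 19  96 180]
297 256 [ 20  89 181]
110 297 [ 34  30 184]
170 260 [ 20  50 173]
281 250 [114   9 148]
310 232 [ 11 132  85]
290 275 [ 27  37 178]
```

View pics/c1.png

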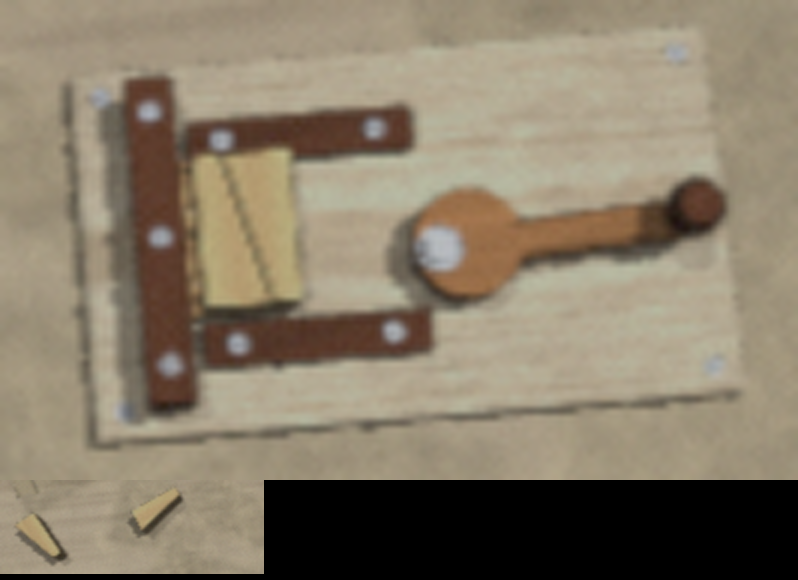

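The crop shows board corners near (72,82), (700,30), (740,395), (95,445), the two bedded wedges with the thin end of #1 up (bed +x is image up), and the knob at (697,205). Next I'll measure poses.

```bash
cat > h.py <<'E'
import cv2,numpy as np
from bench import *
def cast(n,uv,z):
    c=camera_params(n);K=c["intrinsics"];T=c["extrinsics"];uv=np.atleast_2d(uv).astype(float)
    r=np.c_[uv,np.ones(len(uv))]@np.linalg.inv(K).T@T[:3,:3].T;o=T[:3,3]
    return o+r*((z-o[2])/r[:,2])[:,None]
def cloud(n,d):
    c=camera_params(n);K=c["intrinsics"];T=c["extrinsics"]
    v,u=np.mgrid[:d.shape[0],:d.shape[1]]
    p=np.stack([(u-K[0,2])/K[0,0]*d,(v-K[1,2])/K[1,1]*d,d],-1)
    return p@T[:3,:3].T+T[:3,3]
E
python3 - <<'E'
from h import *
np.set_printoptions(precision=4,suppress=True)
f=np.load("pics/top0.npz");im,d=f["im"],f["d"]
off=np.array([255,210])
cr=lambda L:(np.array(L)+.5)/6-.5+off
B=cast("top",cr([(72,82),(700,30),(740,395),(95,445)]),.014);print("board",B[:,:2],np.linalg.norm(B-np.roll(B,-1,0),axis=1))
c=B[:,:2].mean(0);ey=((B[0]-B[1])+(B[3]-B[2]))[:2];ex=((B[0]-B[3])+(B[1]-B[2]))[:2]
print("board c",c,"yaw",np.degrees(np.arctan2(-ey[0],ey[1])),np.degrees(np.arctan2(ex[1],ex[0])))
print("fence top corners",cast("top",cr([(124,80),(170,78),(196,403),(152,408)]),.05)[:,:2])
print("strips inner edge",cast("top",cr([(195,156),(412,146),(203,324),(430,310)]),.024)[:,:2])
print("strip outer",cast("top",cr([(190,124),(408,106),(207,368),(431,349)]),.024)[:,:2])
print("knob top",cast("top",cr([(697,205)]),.078)[:,:2])
print("cam centre",cast("top",cr([(468,243)]),.042)[:,:2])
print("block12",cast("top",cr([(195,156),(292,150),(299,300),(207,306),(220,155),(270,300)]),.054)[:,:2])
P=cloud("top",d)
hsv=cv2.cvtColor(im,cv2.COLOR_RGB2HSV)
for n,(u,v) in dict(a=(150,243),b=(207,230)).items():
    s=np.s_[v-18:v+19,u-18:u+19]
    m=((hsv[s][...,1]>75)&(hsv[s][...,2]>150)).astype(np.uint8)
    k,l,st,ce=cv2.connectedComponentsWithStats(m);i=1+st[1:,4].argmax();m=(l==i).astype(np.uint8)
    z=P[s][...,2][m>0];print(n,"px",m.sum(),"z pct",np.percentile(z,[5,50,95]))
    ct=max(cv2.findContours(m,cv2.RETR_EXTERNAL,cv2.CHAIN_APPROX_NONE)[0],key=len)[:,0]+[u-18,v-18]
    w=cast("top",ct,.04)[:,:2]*1000
    print("rect",cv2.minAreaRect(w.astype(np.float32)),"centroid",cast("top",np.argwhere(m)[:,::-1].mean(0)+[u-18,v-18],.04))
    print('\n'.join(''.join('#' if x else '.' for x in r) for r in m[4:34]))
E
```

```text
board [[ 0.5149  0.0526]
 [ 0.5548 -0.2025]
 [ 0.407  -0.2229]
 [ 0.3688  0.0322]] [0.2582 0.1492 0.258  0.1475]
board c [ 0.4614 -0.0852] yaw 8.701181749519542 7.916862651358425
fence top corners [[ 0.5102  0.0306]
 [ 0.5123  0.0125]
 [ 0.3853 -0.0065]
 [ 0.3822  0.0103]]
strips inner edge [[ 0.4862  0.0004]
 [ 0.4965 -0.0866]
 [ 0.4189 -0.0074]
 [ 0.4309 -0.0971]]
strip outer [[ 0.4991  0.0033]
 [ 0.5128 -0.0841]
 [ 0.4016 -0.0101]
 [ 0.4154 -0.0983]]
knob top [[ 0.4718 -0.1921]]
cam centre [[ 0.4562 -0.1091]]
block12 [[ 0.4811  0.0005]
 [ 0.4862 -0.0373]
 [ 0.4275 -0.0436]
 [ 0.4226 -0.0082]
 [ 0.4822 -0.0093]
 [ 0.4267 -0.0324]]
a px 166 z pct [0.0374 0.041  0.0447]
rect ((445.8843078613281, 325.2432556152344), (59.86316680908203, 22.640642166137695), 56.530311584472656) centroid [[0.4454 0.3292 0.04  ]]
.....................................
.....................................
.....................................
.....................................
............####.....................
...........#####.....................
.........########....................
.......#######
[... 1479 characters left out ...]
###.............
...........############..............
..........############...............
........#############................
........############.................
........###########..................
.........#########...................
.........########....................
..........######.....................
...........####......................
...........###.......................
............#........................
.....................................
.....................................
.....................................
.....................................
.....................................
.....................................
.....................................
```

```bash
cat >> h.py <<'E'
from scipy.spatial.transform import Rotation as Ro
def wfit(n,im,u,v,z=.04,r=18,smin=75,k=6):
    s=cv2.resize(im[v-r:v+r+1,u-r:u+r+1],None,fx=k,fy=k,interpolation=cv2.INTER_LINEAR)
    h=cv2.cvtColor(s,cv2.COLOR_RGB2HSV);m=((h[...,1]>smin)&(h[...,2]>150)).astype(np.uint8)
    _,l,st,_=cv2.connectedComponentsWithStats(m);m=l==1+st[1:,4].argmax()
    uv=(np.argwhere(m)[:,::-1]+.5)/k-.5+[u-r,v-r];w=cast(n,uv,z)[:,:2]
    g=np.mgrid[-30:30.1:.5,-9.5:17.6:.5].reshape(2,-1).T;g=g[g[:,1]<9.5+g[:,0]*8/30]/1000
    def pa(p):
        q=p-p.mean(0);e=np.linalg.eigh(q.T@q)[1][:,1];t=q@e
        if (t**3).mean()>0:e=-e   # long tail lies at the thin end
        return p.mean(0),np.arctan2(e[1],e[0]),q.std()
    c0,a0,s0=pa(g);c,a,s1=pa(w);a=a-a0
    R=np.array([[np.cos(a),-np.sin(a)],[np.sin(a),np.cos(a)]])
    return c-R@c0,np.degrees(a),s1/s0
bo=np.array([.4501,-.0009]);by=np.radians(8.4);BR=np.array([[np.cos(by),-np.sin(by)],[np.sin(by),np.cos(by)]])
bed=lambda x,y:bo+BR@[x/1000,y/1000]
def go(p,yaw=None):
    """shift in tool axes (mm) and spin (deg) to TCP p with finger line at world yaw (deg, mod 180)"""
    s=get_state();R=Ro.from_rotvec(s["tool_rot"]).as_matrix()
    y0=np.degrees(np.arctan2(R[1,1],R[0,1]))
    sp=0 if yaw is None else -((yaw-y0+90)%180-90)
    print("t",round(float(s["time"]),2),"pos",np.round(s["position"],4),"fyaw",round(y0,1),"tilt",np.round(R[:2,2],3),"j7",round(s["joint_positions"][6],2),"F",np.round(s["ft_force"],1),"w",round(87*s["grip_width"],1),"-> shift",np.round(R.T@(np.array(p)-s["position"])*1000,1),"spin",np.round(sp,1))
E
python3 - <<'E'
from h import *
f=np.load("pics/top0.npz")["im"];g=np.load("pics/scene0.npz")["im"]
for n,u,v in(("a",150,243),("b",207,230)):
    for sm in(65,75,82):
        c,a,k=wfit("top",f,u,v,smin=sm);print(n,sm,np.round(c,4),round(a,1),round(k,3))
    gy=a
    Rw=np.array([np.cos(np.radians(a)),np.sin(np.radians(a))]);Y=np.array([-Rw[1],Rw[0]])
    go([*(c+Y*.0),.16],a)
print(bed(-11.9,-95.4),bed(0,-47.5),bed(0,-66.5),bed(0,0))
E
```

```text
a 65 [0.4436 0.3271] 41.3 0.96
a 75 [0.443  0.3263] 41.1 0.935
a 82 [0.4425 0.3259] 40.8 0.918
t 0.1 pos [ 0.1486 -0.6323  0.2356] fyaw -76.8 tilt [-0.     0.002] j7 -0.06 F [ 0.4  1.4 -0.8] w 86.8 -> shift [ 505.4 -865.4   77.1] spin 62.4
b 65 [0.4916 0.1908] 124.2 0.972
b 75 [0.4906 0.1907] 124.5 0.945
b 82 [0.4899 0.1904] 125.1 0.922
t 0.1 pos [ 0.1486 -0.6323  0.2356] fyaw -76.8 tilt [-0.     0.002] j7 -0.06 F [ 0.4  1.4 -0.8] w 86.8 -> shift [ 520.5 -722.6   76.8] spin -21.9
[ 0.45226398 -0.09701497] [ 0.45703894 -0.04789044] [ 0.45981452 -0.06668661] [ 0.4501 -0.0009]
```

>>> {"name": "arm_command", "arguments": {"motion": [[87, 190, -80, 0, 0], [87, 190, -80, 0, 0], [87, 190, -80, 0, 0], [87, 190, -80, 0, 0], [87, 190, -80, 0, 0]], "newtons": 30}}

```text
time: 0.52
position: [0.3169, -0.5095, 0.2362]
tool_rot: [-3.12, -0.362, 0.0]
ft_force: [1.2, -0.8, -0.2]
grip_width: 0.997
grip_force: 0.0
```

>>> {"name": "arm_command", "arguments": {"motion": [[87, 166, -75, 0, 0], [87, 166, -75, 0, 0], [87, 166, -75, 0, 0], [87, 166, -75, 0, 0], [87, 166, -75, 0, 0]]}}

```text
time: 0.93
position: [0.4655, -0.3938, 0.2363]
tool_rot: [-3.116, -0.375, -0.005]
ft_force: [1.0, 1.3, 0.3]
grip_width: 0.998
grip_force: 0.0
```

>>> {"name": "arm_command", "arguments": {"motion": [[87, 55, -190, 40, 0], [87, 55, -190, 40, 0], [87, 55, -190, 40, 0], [87, 55, -190, 40, 0], [87, 55, -190, 40, 0]]}}

```text
time: 1.35
position: [0.4694, -0.1996, 0.1956]
tool_rot: [-3.119, -0.364, 0.002]
ft_force: [0.9, 0.5, -0.1]
grip_width: 1.001
grip_force: 0.0
```

>>> {"name": "arm_command", "arguments": {"motion": [[87, 55, -190, 40, 0], [87, 55, -190, 40, 0], [87, 55, -190, 40, 0], [87, 55, -190, 40, 0], [87, 55, -190, 40, 0]]}}

```text
time: 1.77
position: [0.4791, -0.0023, 0.1559]
tool_rot: [-3.12, -0.364, 0.001]
ft_force: [-0.1, 0.2, -0.4]
grip_width: 1.001
grip_force: 0.0
```

```bash
cat >> h.py <<'E'
WA=(np.array([.4432,.3265]),41.1);WB=(np.array([.4908,.1907]),124.5)
def wp(w,y):
    a=np.radians(w[1]);return w[0]+np.array([-np.sin(a),np.cos(a)])*y/1000
E
python3 -c "
from h import *
go([*wp(WB,1),.10],WB[1])"
```

```text
t 1.77 pos [ 0.4791 -0.0023  0.1559] fyaw -76.7 tilt [-0.  0.] j7 -1.41 F [-0.1  0.2 -0.4] w 87.1 -> shift [  54.9 -184.8   55.9] spin -21.2
```

>>> {"name": "arm_command", "arguments": {"motion": [[87, 55, -185, 35, -5], [87, 55, -185, 40, -10], [87, 55, -185, 45, -16], [87, 55, -185, 50, -21], [87, 55, -185, 50, -21]]}}

```text
time: 2.18
position: [0.4903, 0.1906, 0.1058]
tool_rot: [-2.999, -0.933, -0.0]
ft_force: [-0.4, 0.6, 0.9]
grip_width: 0.999
grip_force: 0.0
```

```bash
python3 -c "
from h import *
go([*wp(WB,1),.10],WB[1])"
```

```text
t 2.18 pos [0.4903 0.1906 0.1058] fyaw -55.4 tilt [-0.     0.001] j7 -1.54 F [-0.4  0.6  0.9] w 86.9 -> shift [-0.5  0.2  5.8] spin 0.1
```

>>> {"name": "arm_command", "arguments": {"motion": [[87, 0, 0, 35, 0], [87, 0, 0, 60, 0], [87, 0, 0, 76, 0], [87, 0, 0, 76, 0], [87, 0, 0, 76, 0]]}}

```text
time: 2.6
position: [0.4903, 0.1872, 0.0298]
tool_rot: [-3.002, -0.925, 0.004]
ft_force: [-0.2, -0.1, 0.2]
grip_width: 0.995
grip_force: 0.0
```

>>> {"name": "arm_command", "arguments": {"motion": [[55, 0, 0, 0, 0], [55, 0, 0, 0, 0], [55, 0, 0, 0, 0], [55, 0, 0, 0, 0], [55, 0, 0, 0, 0]], "newtons": 25}}

```text
time: 3.02
position: [0.4917, 0.1872, 0.0312]
tool_rot: [3.002, 0.924, 0.002]
ft_force: [-0.1, 0.4, -0.7]
grip_width: 0.706
grip_force: 0.1
```

>>> {"name": "arm_command", "arguments": {"motion": [[50, 0, 0, 0, 0], [50, 0, 0, 0, 0], [50, 0, 0, 0, 0], [50, 0, 0, 0, 0]], "newtons": 25}}

```text
time: 3.35
position: [0.4916, 0.1873, 0.0312]
tool_rot: [3.002, 0.924, 0.001]
ft_force: [-1.8, -1.1, 5.3]
grip_width: 0.684
grip_force: 25.0
```

```bash
python3 -c "
from h import *
go([*wp(WB,1),.029],WB[1])"
```

```text
t 3.35 pos [0.4916 0.1873 0.0312] fyaw -55.8 tilt [ 0.001 -0.   ] j7 -1.62 F [-1.8 -1.1  5.3] w 59.5 -> shift [ 0.3 -3.2  2.1] spin -0.3
```

>>> {"name": "arm_command", "arguments": {"motion": [[50, 0, 0, -30, 0], [50, 0, 0, -70, 0], [50, 0, 0, -100, 0], [50, 0, 0, -100, 0]]}}

```text
time: 3.68
position: [0.4948, 0.1892, 0.1364]
tool_rot: [3.002, 0.925, 0.016]
ft_force: [1.3, -0.1, 0.5]
grip_width: 0.69
grip_force: 25.0
```

```bash
python3 -c "
from h import *
go([*bed(0,-53.5),.13],8.4)"
```

```text
t 3.68 pos [0.4948 0.1892 0.1364] fyaw -55.8 tilt [0.01  0.002] j7 -1.52 F [ 1.3 -0.1  0.5] w 60.0 -> shift [-167.3  180.2    5.5] spin -64.2
```

>>> {"name": "arm_command", "arguments": {"motion": [[50, -26, 28, 0, -6], [50, -52, 56, 0, -13], [50, -78, 84, 0, -20], [50, -104, 112, 0, -27], [50, -130, 140, 0, -34]]}}

```text
time: 4.1
position: [0.4654, 0.0196, 0.1299]
tool_rot: [2.679, 1.641, -0.001]
ft_force: [0.9, 0.5, -0.7]
grip_width: 0.689
grip_force: 25.0
```

```bash
python3 -c "
from h import *
go([*bed(0,-53.5),.12],8.4)"
```

```text
t 4.1 pos [0.4654 0.0196 0.1299] fyaw -27.0 tilt [-0.001 -0.001] j7 -0.6 F [ 0.9  0.5 -0.7] w 59.9 -> shift [-68.8  26.7  10. ] spin -35.4
```

>>> {"name": "arm_command", "arguments": {"motion": [[50, -20, 7, 0, -7], [50, -40, 14, 0, -14], [50, -48, 18, 0, -21], [50, -48, 18, 0, -28], [50, -48, 18, 0, -30]]}}

```text
time: 4.52
position: [0.4597, -0.0309, 0.1298]
tool_rot: [-2.165, -2.276, 0.002]
ft_force: [0.9, 0.6, -1.4]
grip_width: 0.686
grip_force: 25.0
```

>>> {"name": "arm_command", "arguments": {"motion": [[50, 0, 0, 0, 0], [50, 0, 0, 0, 0], [50, 0, 0, 0, 0], [50, 0, 0, 0, 0]]}}

```text
time: 4.85
position: [0.4602, -0.0296, 0.1303]
tool_rot: [-2.169, -2.272, 0.001]
ft_force: [0.1, 0.2, -0.7]
grip_width: 0.689
grip_force: 25.0
```

```bash
python3 - <<'E'
from h import *
go([*bed(0,-53.5),.12],8.4)
im,d=get_image("top");cv2.imwrite("pics/t1.png",cv2.resize(im[200:300,240:400],None,fx=5,fy=5,interpolation=cv2.INTER_CUBIC)[:,:,::-1])
np.savez("pics/t1.npz",im=im,d=d)
E
```

```text
t 4.85 pos [ 0.4602 -0.0296  0.1303] fyaw 2.6 tilt [-0. -0.] j7 0.04 F [ 0.1  0.2 -0.7] w 60.0 -> shift [-24.1  -3.4  10.3] spin -5.8
```

View pics/t1.png

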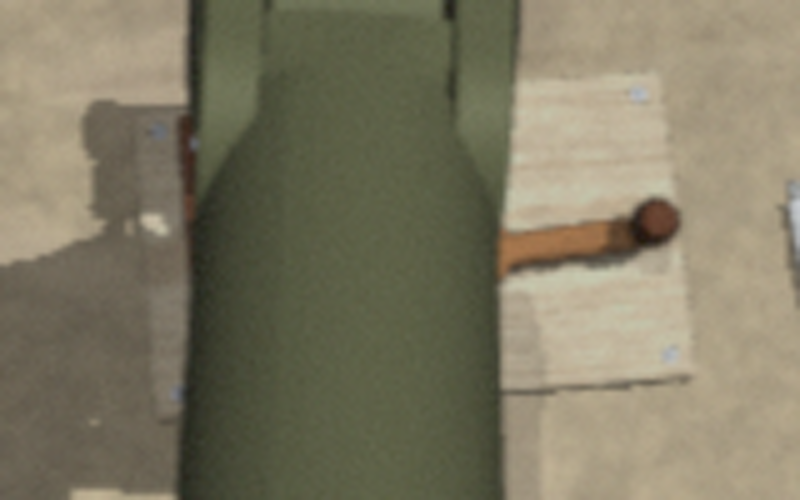

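The top view shows the arm hiding the jig's bed; knob still at its place. I'll use the scene camera for the check instead.

>>> {"name": "arm_command", "arguments": {"motion": [[50, -12, -2, 10, -3], [50, -24, -3, 20, -6], [50, -24, -3, 30, -6], [50, -24, -3, 30, -6], [50, -24, -3, 30, -6]]}}

```text
time: 5.32
position: [0.4579, -0.053, 0.1]
tool_rot: [-2.047, -2.381, 0.001]
ft_force: [-1.3, -0.4, 0.5]
grip_width: 0.684
grip_force: 25.0
```

>>> {"name": "arm_command", "arguments": {"motion": [[50, 0, 0, 0, 0], [50, 0, 0, 0, 0]]}}

```text
time: 5.48
position: [0.4589, -0.0532, 0.1011]
tool_rot: [2.046, 2.383, 0.0]
ft_force: [0.3, -1.0, -0.3]
grip_width: 0.687
grip_force: 25.0
```

```bash
python3 - <<'E'
from h import *
go([*bed(0,-53.5),.045],8.4)
im,d=get_image("scene");cv2.imwrite("pics/s1.png",cv2.resize(im[170:290,250:400],None,fx=5,fy=5,interpolation=cv2.INTER_CUBIC)[:,:,::-1])
E
```

```text
t 5.48 pos [ 0.4589 -0.0532  0.1011] fyaw 8.7 tilt [ 0.001 -0.   ] j7 0.17 F [ 0.3 -1.  -0.3] w 59.8 -> shift [-0.5 -1.1 56.1] spin 0.3
```

View pics/s1.png

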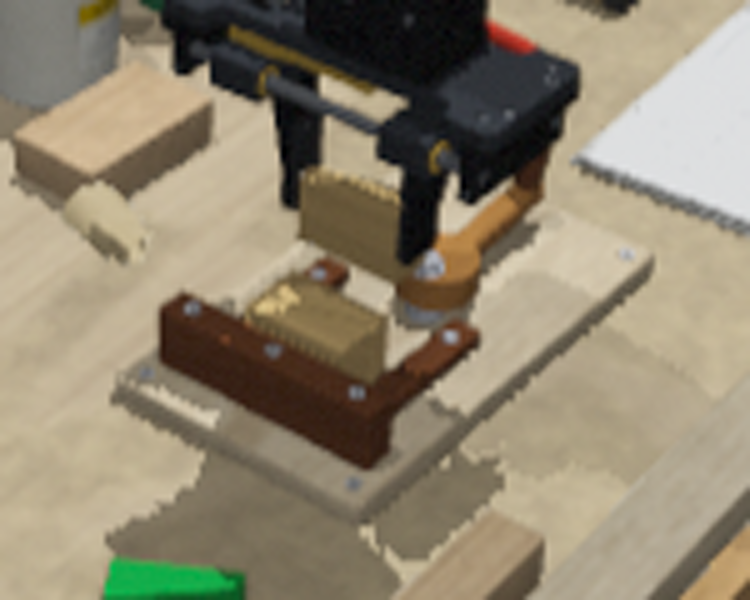

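```bash
python3 - <<'E'
from h import *
cr=lambda L:(np.array(L)+.5)/5-.5+[250,170]
inv=lambda p:np.round((p[:,:2]-bo)@BR*1000,1)
print("held corner top/bot",inv(cast("scene",cr([(302,170)]),.110)),inv(cast("scene",cr([(302,228)]),.070)))
print("w1 -x top corner near fence", inv(cast("scene",cr([(345,348)]),.054)), "w2 -x thin straight top corner",inv(cast("scene",cr([(384,319)]),.054)))
print("w1 +x top corner", inv(cast("scene",cr([(246,308)]),.054)))
print("strip- end top inner/outer corners",inv(cast("scene",cr([(447,322),(477,333)]),.024)))
print("strip+ end outer corner",inv(cast("scene",cr([(345,268)]),.024)))
print("fence top front corners",inv(cast("scene",cr([(185,294),(390,415)]),.05)))
E
```

```text
held corner top/bot [[ 30.  -48.3]] [[ 33.7 -54.8]]
w1 -x top corner near fence [[-28.7  -8.9]] w2 -x thin straight top corner [[-29.5 -38.9]]
w1 +x top corner [[27.  -2.8]]
strip- end top inner/outer corners [[-32.9 -89.1]
 [-49.5 -91.4]]
strip+ end outer corner [[ 33.5 -92.1]]
fence top front corners [[ 60.3   3.7]
 [-72.   13.3]]
```

>>> {"name": "arm_command", "arguments": {"motion": [[50, 0, -0.5, 20, 0], [50, 0, -0.5, 38, 0], [50, 0, -0.5, 48, 0], [50, 0, -0.5, 52, 0], [50, 0, -0.5, 54, 0]]}}

```text
time: 5.95
position: [0.4577, -0.0537, 0.0463]
tool_rot: [-2.046, -2.383, 0.001]
ft_force: [0.8, 0.1, -0.6]
grip_width: 0.684
grip_force: 25.0
```

>>> {"name": "arm_command", "arguments": {"motion": [[50, 0, 0, 0.5, 0], [50, 0, 0, 1, 0], [50, 0, 0, 1.5, 0]]}}

```text
time: 6.2
position: [0.4585, -0.0541, 0.0457]
tool_rot: [2.046, 2.382, 0.0]
ft_force: [0.4, 0.3, -0.0]
grip_width: 0.684
grip_force: 25.0
```

```bash
python3 - <<'E'
from h import *
go([*bed(0,-53.5),.045],8.4)
im,d=get_image("scene");cv2.imwrite("pics/s2.png",cv2.resize(im[190:270,270:370],None,fx=7,fy=7,interpolation=cv2.INTER_CUBIC)[:,:,::-1])
E
```

```text
t 6.2 pos [ 0.4585 -0.0541  0.0457] fyaw 8.7 tilt [ 0.001 -0.001] j7 0.11 F [ 0.4  0.3 -0. ] w 59.5 -> shift [ 0.4 -0.5  0.7] spin 0.3
```

View pics/s2.png

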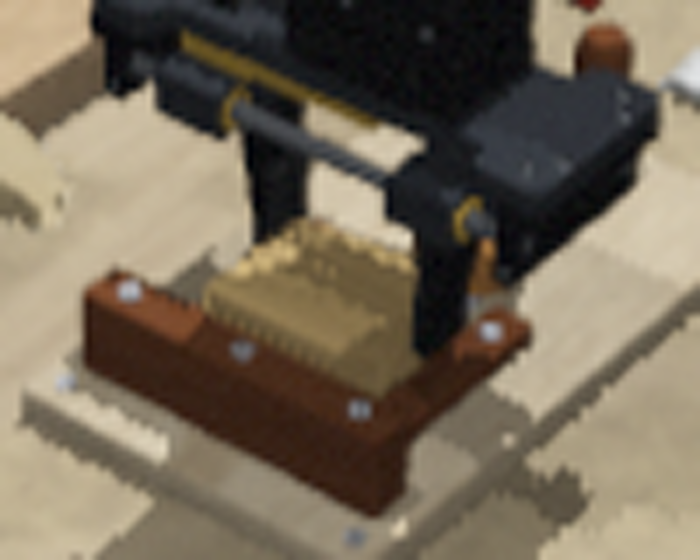

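The wedge sits down between the strips behind wedge 2, fingers clear above the strips. Now I'll nudge it toward the fence.

>>> {"name": "arm_command", "arguments": {"motion": [[50, 1, 0, 0.5, 0], [50, 2, 0, 0.5, 0], [50, 3, 0, 0.5, 0], [50, 3, 0, 0.5, 0]]}}

```text
time: 6.58
position: [0.458, -0.0514, 0.0451]
tool_rot: [2.046, 2.382, -0.0]
ft_force: [0.4, -2.3, 4.1]
grip_width: 0.684
grip_force: 25.0
```

>>> {"name": "arm_command", "arguments": {"motion": [[50, 1, 0, 0, 0], [50, 2, 0, 0, 0], [50, 3, 0, 0, 0], [50, 3, 0, 0, 0]]}}

```text
time: 6.92
position: [0.4578, -0.0497, 0.0451]
tool_rot: [2.046, 2.38, -0.002]
ft_force: [0.8, -5.4, 3.8]
grip_width: 0.688
grip_force: 25.0
```

>>> {"name": "arm_command", "arguments": {"motion": [[72, 0, 0, 0, 0], [72, 0, 0, 0, 0], [72, 0, 0, 0, 0]]}}

```text
time: 7.17
position: [0.4564, -0.0486, 0.0443]
tool_rot: [-2.048, -2.382, 0.002]
ft_force: [0.4, -3.8, 0.9]
grip_width: 0.8
grip_force: 1.7
```

>>> {"name": "arm_command", "arguments": {"motion": [[87, 0, 0, -20, 0], [87, 0, 0, -50, 0], [87, 0, 0, -80, 0], [87, 0, 0, -80, 0]]}}

```text
time: 7.5
position: [0.4602, -0.0466, 0.129]
tool_rot: [2.042, 2.38, 0.007]
ft_force: [1.9, -0.5, -0.1]
grip_width: 0.981
grip_force: 0.0
```

```bash
python3 - <<'E'
from h import *
go([*wp(WA,-8),.12],WA[1])
E
```

```text
t 7.5 pos [ 0.4602 -0.0466  0.129 ] fyaw 8.7 tilt [ 0.007 -0.001] j7 0.18 F [ 1.9 -0.5 -0.1] w 85.4 -> shift [364.6  44.2   8.7] spin -32.4
```

>>> {"name": "arm_command", "arguments": {"motion": [[87, 200, 24, 0, 0], [87, 200, 24, 0, 0], [87, 200, 24, 0, 0], [87, 200, 24, 0, 0], [87, 200, 24, 0, 0]]}}

```text
time: 7.92
position: [0.4487, 0.1574, 0.1239]
tool_rot: [-2.043, -2.384, -0.0]
ft_force: [0.4, 0.3, 0.9]
grip_width: 1.004
grip_force: 0.0
```

>>> {"name": "arm_command", "arguments": {"motion": [[87, 165, 20, 0, -7], [87, 165, 20, 0, -14], [87, 165, 20, 0, -21], [87, 165, 20, 0, -28], [87, 165, 20, 0, -32]]}}

```text
time: 8.33
position: [0.44, 0.3307, 0.1243]
tool_rot: [-1.281, -2.86, -0.011]
ft_force: [-1.1, -0.8, 1.0]
grip_width: 0.997
grip_force: 0.0
```

>>> {"name": "arm_command", "arguments": {"motion": [[87, 0, 0, 0, 0], [87, 0, 0, 0, 0]]}}

```text
time: 8.5
position: [0.4439, 0.3199, 0.1233]
tool_rot: [-1.31, -2.852, 0.003]
ft_force: [0.3, -0.7, -0.6]
grip_width: 0.999
grip_force: 0.0
```

```bash
python3 - <<'E'
from h import *
go([*wp(WA,-8),.030],WA[1])
im,d=get_image("top");np.savez("pics/t2.npz",im=im)
cv2.imwrite("pics/t2.png",cv2.resize(im[190:300,110:390],None,fx=2.8,fy=2.8,interpolation=cv2.INTER_CUBIC)[:,:,::-1])
E
```

```text
t 8.5 pos [0.4439 0.3199 0.1233] fyaw 40.7 tilt [-0.003 -0.   ] j7 -0.21 F [ 0.3 -0.7 -0.6] w 86.9 -> shift [-2.7  4.1 93.3] spin -0.4
```

View pics/t2.png

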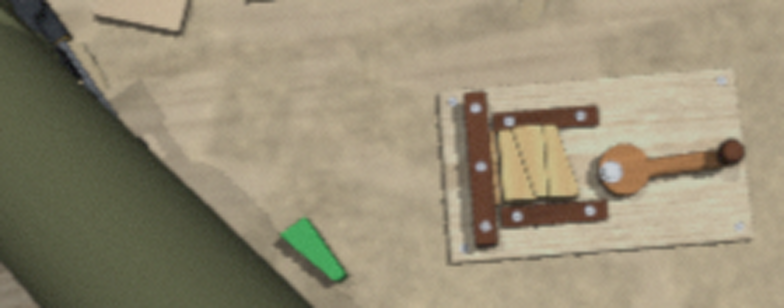

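Wedge 3 is in place beside wedge 2 (crop around (560,163)), thick end down, lever unmoved. Now the second loose wedge.

>>> {"name": "arm_command", "arguments": {"motion": [[87, -3, 4, 25, 0], [87, -3, 4, 55, 0], [87, -3, 4, 80, 0], [87, -3, 4, 93, 0], [87, -3, 4, 93, 0]]}}

```text
time: 8.97
position: [0.4491, 0.3165, 0.0285]
tool_rot: [-1.315, -2.85, 0.009]
ft_force: [-1.2, -0.6, -0.8]
grip_width: 0.998
grip_force: 0.0
```

>>> {"name": "arm_command", "arguments": {"motion": [[50, 0, 0, 0, 0], [50, 0, 0, 0, 0], [50, 0, 0, 0, 0], [50, 0, 0, 0, 0], [50, 0, 0, 0, 0]], "newtons": 25}}

```text
time: 9.38
position: [0.451, 0.32, 0.0324]
tool_rot: [1.311, 2.854, 0.001]
ft_force: [-0.6, -1.7, -0.4]
grip_width: 0.703
grip_force: 0.2
```

>>> {"name": "arm_command", "arguments": {"motion": [[50, 0, 0, 0, 0], [50, 0, 0, 0, 0], [50, 0, 0, 0, 0]]}}

```text
time: 9.63
position: [0.4509, 0.3199, 0.0323]
tool_rot: [1.311, 2.854, 0.0]
ft_force: [-0.6, -1.8, 6.7]
grip_width: 0.685
grip_force: 25.0
```

```bash
python3 - <<'E'
from h import *
go([*wp(WA,-8),.030],WA[1])
E
```

```text
t 9.63 pos [0.4509 0.3199 0.0323] fyaw 40.7 tilt [ 0.001 -0.   ] j7 -0.3 F [-0.6 -1.8  6.7] w 59.6 -> shift [ 2.  -1.5  2.3] spin -0.4
```

>>> {"name": "arm_command", "arguments": {"motion": [[50, 0, 0, -30, 0], [50, 0, 0, -60, 0], [50, 0, 0, -90, 0], [50, 0, 0, -90, 0]]}}

```text
time: 9.97
position: [0.4529, 0.3226, 0.1269]
tool_rot: [1.308, 2.851, 0.011]
ft_force: [0.7, 1.4, 0.1]
grip_width: 0.686
grip_force: 25.0
```

```bash
python3 - <<'E'
from h import *
go([*bed(0,-81),.12],8.4)
cr=lambda L:(np.array(L)+.5)/2.8-.5+[110,190]
inv=lambda p:np.round((p[:,:2]-bo)@BR*1000,1)
print(inv(cast("top",cr([(578,196),(556,125),(547,126),(548,199),(499,130),(506,203)]),.054)))
print("cam left edge",inv(cast("top",cr([(599,172)]),.042)))
E
```

```text
t 9.97 pos [0.4529 0.3226 0.1269] fyaw 40.7 tilt [0.008 0.004] j7 -0.21 F [0.7 1.4 0.1] w 59.7 -> shift [-311.9 -256.4    5.2] spin 32.3
[[-30.9 -66.1]
 [ 30.1 -53.1]
 [ 29.9 -45.5]
 [-31.5 -41. ]
 [ 29.5  -5. ]
 [-32.2  -5.9]]
cam left edge [[-10.6 -86.6]]
```

>>> {"name": "arm_command", "arguments": {"motion": [[50, -155, -128, 0, 0], [50, -155, -128, 0, 0], [50, -155, -128, 0, 0], [50, -155, -128, 0, 0], [50, -155, -128, 0, 0]]}}

```text
time: 10.38
position: [0.4539, 0.1155, 0.1209]
tool_rot: [1.313, 2.854, -0.003]
ft_force: [0.9, -0.2, -0.3]
grip_width: 0.683
grip_force: 25.0
```

>>> {"name": "arm_command", "arguments": {"motion": [[50, -157, -128, 0, 7], [50, -157, -128, 0, 14], [50, -157, -128, 0, 21], [50, -157, -128, 0, 28], [50, -157, -128, 0, 33]]}}

```text
time: 10.8
position: [0.4589, -0.0869, 0.1214]
tool_rot: [2.076, 2.356, -0.002]
ft_force: [1.1, 0.2, -0.3]
grip_width: 0.685
grip_force: 25.0
```

>>> {"name": "arm_command", "arguments": {"motion": [[50, 0, 0, 0, 0], [50, 0, 0, 0, 0], [50, 0, 0, 0, 0]]}}

```text
time: 11.05
position: [0.4594, -0.0829, 0.1212]
tool_rot: [-2.066, -2.365, -0.0]
ft_force: [0.8, 0.2, -1.4]
grip_width: 0.688
grip_force: 25.0
```

```bash
python3 - <<'E'
from h import *
go([*bed(0,-82.5),.105],7.4)
E
```

```text
t 11.05 pos [ 0.4594 -0.0829  0.1212] fyaw 7.7 tilt [-0.001  0.001] j7 0.22 F [ 0.8  0.2 -1.4] w 59.8 -> shift [-0.   2.8 16.2] spin 0.3
```

>>> {"name": "arm_command", "arguments": {"motion": [[50, 0, 2.8, 14, 0], [50, 0, 2.8, 28, 0], [50, 0, 2.8, 28, 0], [50, 0, 2.8, 28, 0]]}}

```text
time: 11.38
position: [0.4618, -0.0814, 0.0931]
tool_rot: [-2.062, -2.367, 0.001]
ft_force: [0.3, 0.4, -0.2]
grip_width: 0.688
grip_force: 25.0
```

```bash
python3 - <<'E'
from h import *
go([*bed(0,-82.5),.047],7.4)
im,d=get_image("scene");cv2.imwrite("pics/s3.png",cv2.resize(im[190:270,270:370],None,fx=7,fy=7,interpolation=cv2.INTER_CUBIC)[:,:,::-1])
E
```

```text
t 11.38 pos [ 0.4618 -0.0814  0.0931] fyaw 7.9 tilt [-0.002  0.001] j7 0.18 F [ 0.3  0.4 -0.2] w 59.9 -> shift [-1.2  0.2 46.1] spin 0.5
```

View pics/s3.png

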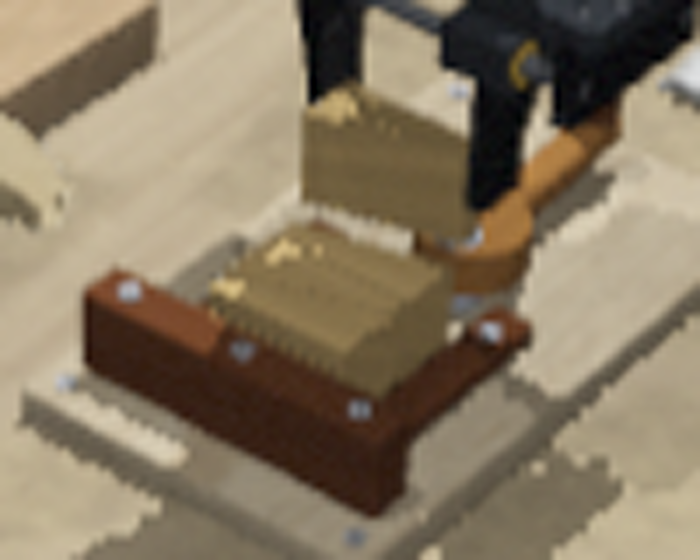

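```bash
python3 - <<'E'
from h import *
cr=lambda L:(np.array(L)+.5)/7-.5+[270,190]
inv=lambda p:np.round((p[:,:2]-bo)@BR*1000,1)
print("held slope corners",inv(cast("scene",cr([(303,105),(470,137)]),.1008)),inv(cast("scene",cr([(303,197),(470,240)]),.0608)))
print("w3 thick corner, thin corner",inv(cast("scene",cr([(452,266),(310,222)]),.054)))
E
```

```text
held slope corners [[ 30.1 -60.1]
 [-25.9 -81.9]] [[ 29.4 -61.1]
 [-31.  -78.5]]
w3 thick corner, thin corner [[-30.  -69.8]
 [ 23.8 -58.3]]
```

>>> {"name": "arm_command", "arguments": {"motion": [[50, 2.5, 0, 2, 0], [50, 2.5, 0, 15, 0], [50, 2.5, 0, 28, 0], [50, 2.5, 0, 38, 0], [50, 2.5, 0, 43, 0]]}}

```text
time: 11.85
position: [0.4616, -0.0806, 0.0498]
tool_rot: [-2.067, -2.365, 0.001]
ft_force: [-0.3, 0.0, -0.4]
grip_width: 0.686
grip_force: 25.0
```

>>> {"name": "arm_command", "arguments": {"motion": [[50, 0, 0, 1.5, 0], [50, 0, 0, 3, 0], [50, 0, 0, 3.5, 0]]}}

```text
time: 12.1
position: [0.4624, -0.0809, 0.0473]
tool_rot: [2.067, 2.365, -0.0]
ft_force: [0.8, -1.3, -0.5]
grip_width: 0.689
grip_force: 25.0
```

```bash
python3 - <<'E'
from h import *
go([*bed(0,-80),.0463],8.4)
E
```

```text
t 12.1 pos [ 0.4624 -0.0809  0.0473] fyaw 7.7 tilt [ 0. -0.] j7 0.11 F [ 0.8 -1.3 -0.5] w 59.9 -> shift [ 0.9 -0.5  1. ] spin -0.7
```

>>> {"name": "arm_command", "arguments": {"motion": [[50, 0, 0, 0.7, 0], [50, 1, 0, 1.2, 0], [50, 2, 0, 1.2, 0], [50, 3, 0, 1.2, -0.5], [50, 3, 0, 1.2, -0.7]]}}

```text
time: 12.52
position: [0.4622, -0.078, 0.0463]
tool_rot: [2.052, 2.377, 0.0]
ft_force: [0.8, 0.2, 1.8]
grip_width: 0.683
grip_force: 25.0
```

>>> {"name": "arm_command", "arguments": {"motion": [[50, 1, 0, 0, 0], [50, 2, 0, 0, 0], [50, 3, 0, 0, 0], [50, 3, 0, 0, 0]]}}

```text
time: 12.85
position: [0.4619, -0.0762, 0.0463]
tool_rot: [2.052, 2.376, -0.001]
ft_force: [2.3, -4.2, 3.5]
grip_width: 0.682
grip_force: 25.0
```

>>> {"name": "arm_command", "arguments": {"motion": [[50, 1, 0, 0, 0], [50, 2, 0, 0, 0], [50, 2, 0, 0, 0]]}}

```text
time: 13.1
position: [0.4618, -0.0755, 0.0463]
tool_rot: [2.052, 2.374, -0.003]
ft_force: [2.1, -8.4, 0.8]
grip_width: 0.687
grip_force: 25.0
```

>>> {"name": "arm_command", "arguments": {"motion": [[72, 0, 0, 0, 0], [72, 0, 0, 0, 0], [72, 0, 0, 0, 0]]}}

```text
time: 13.35
position: [0.4601, -0.0719, 0.0453]
tool_rot: [-2.051, -2.377, 0.0]
ft_force: [-0.1, -0.5, -0.3]
grip_width: 0.799
grip_force: 0.0
```

>>> {"name": "arm_command", "arguments": {"motion": [[87, 0, 0, -30, 0], [87, 0, 0, -60, 0], [87, 0, 0, -90, 0], [87, 0, 0, -90, 0]]}}

```text
time: 13.68
position: [0.4643, -0.0724, 0.1407]
tool_rot: [2.047, 2.373, 0.005]
ft_force: [1.0, -0.6, 0.3]
grip_width: 0.98
grip_force: 0.0
```

```bash
python3 - <<'E'
from h import *
go([*bed(-11.9+98*.05,-95.4-98),.15],8.4)
E
```

```text
t 13.68 pos [ 0.4643 -0.0724  0.1407] fyaw 8.4 tilt [ 0.008 -0.003] j7 0.22 F [ 1.  -0.6  0.3] w 85.3 -> shift [-120.6  -10.6   -9. ] spin 0.0
```

>>> {"name": "arm_command", "arguments": {"motion": [[87, -40, -4, 0, 0], [87, -80, -8, 0, 0], [87, -120, -11, 0, 0], [87, -120, -11, 0, 0], [87, -120, -11, 0, 0]]}}

```text
time: 14.1
position: [0.4667, -0.1948, 0.1348]
tool_rot: [-2.057, -2.371, -0.001]
ft_force: [0.2, 1.2, 0.1]
grip_width: 0.999
grip_force: 0.0
```

```bash
python3 - <<'E'
from h import *
go([.4718,-.1921,.065],8.4)
im,d=get_image("top");t=cv2.resize(im[200:290,265:355],None,fx=5,fy=5,interpolation=cv2.INTER_CUBIC)
im,d=get_image("scene");s=cv2.resize(im[190:270,270:370],None,fx=3.4,fy=5.625,interpolation=cv2.INTER_CUBIC)
s=cv2.resize(im[185:275,285:355],None,fx=5,fy=5,interpolation=cv2.INTER_CUBIC)
cv2.imwrite("pics/p4.png",np.hstack([t,s])[:,:,::-1])
E
```

```text
t 14.1 pos [ 0.4667 -0.1948  0.1348] fyaw 8.1 tilt [-0.001  0.002] j7 0.4 F [0.2 1.2 0.1] w 86.9 -> shift [ 1.9  5.5 69.8] spin -0.3
```

View pics/p4.png

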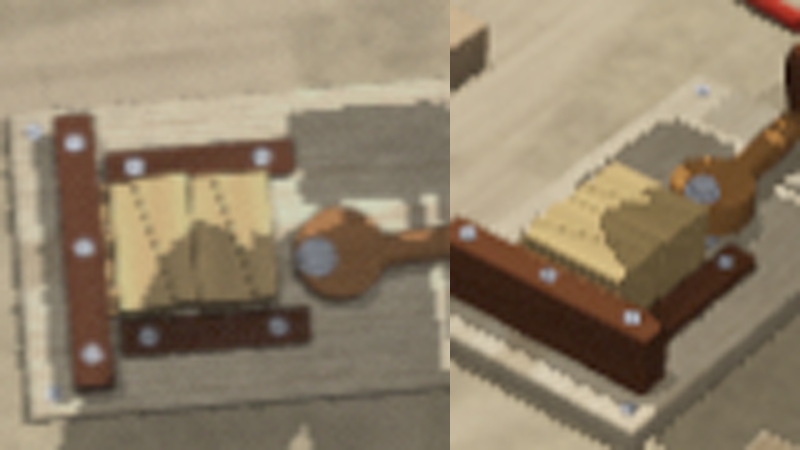

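The four wedges now form a block alternating head to tail, seated between the strips with the cam clear. Now the knob.

>>> {"name": "arm_command", "arguments": {"motion": [[60, 2, 5, 15, 0], [60, 2, 5, 35, 0], [60, 2, 5, 55, 0], [60, 2, 5, 71, 0], [60, 2, 5, 71, 0]]}}

```text
time: 14.62
position: [0.4698, -0.1873, 0.0618]
tool_rot: [-2.045, -2.376, 0.002]
ft_force: [-0.7, -0.0, 0.9]
grip_width: 0.732
grip_force: 0.0
```

```bash
python3 -c "
from h import *
go([.4718,-.1921,.063],8.4)"
```

```text
t 14.62 pos [ 0.4698 -0.1873  0.0618] fyaw 8.6 tilt [-0.006  0.003] j7 0.32 F [-0.7 -0.   0.9] w 63.7 -> shift [-5.   1.2 -1.3] spin 0.2
```

>>> {"name": "arm_command", "arguments": {"motion": [[45, -4, 1, -1, 0], [30, -4, 1, -1, 0], [15, -4, 1, -1, 0], [15, -4, 1, -1, 0], [15, -4, 1, -1, 0]], "newtons": 35}}

```text
time: 15.03
position: [0.4742, -0.1946, 0.0667]
tool_rot: [2.053, 2.376, -0.0]
ft_force: [0.4, -0.2, -0.0]
grip_width: 0.394
grip_force: 0.0
```

>>> {"name": "arm_command", "arguments": {"motion": [[15, 0, 0, 0, 0], [15, 0, 0, 0, 0], [15, 0, 0, 0, 0], [15, 0, 0, 0, 0], [15, 0, 0, 0, 0]]}}

```text
time: 15.45
position: [0.474, -0.1945, 0.0661]
tool_rot: [2.053, 2.377, -0.0]
ft_force: [0.9, 0.0, 1.6]
grip_width: 0.238
grip_force: 35.0
```

```bash
python3 -c "
from h import *
go([.4718,-.1921,.063],8.4)"
```

```text
t 15.45 pos [ 0.474  -0.1945  0.0661] fyaw 8.4 tilt [ 0.    -0.001] j7 0.33 F [0.9 0.  1.6] w 20.7 -> shift [ 2.7 -1.8  3.1] spin -0.0
```

>>> {"name": "arm_command", "arguments": {"motion": [[15, 0.2, 6.8, 0, -4], [15, 1, 13.6, 0, -8], [15, 2.1, 20.4, 0, -12], [15, 3.8, 27, 0, -16], [15, 5.9, 33.5, 0, -20]]}}

```text
time: 15.87
position: [0.505, -0.1824, 0.0659]
tool_rot: [-1.603, -2.697, 0.001]
ft_force: [-5.1, 3.9, 6.1]
grip_width: 0.239
grip_force: 35.0
```

```bash
cat >> h.py <<'E'
def lev(th1):
    p=get_state()["position"][:2];r=BR.T@(p-bed(-11.9,-95.4));print("theta",np.arctan2(r[0],-r[1]),"r",np.hypot(*r)*1000)
    q=bed(-11.9+98*np.sin(th1),-95.4-98*np.cos(th1));go([*q,.0655],8.4+np.degrees(th1))
E
python3 -c "
from h import *
lev(.072+.349)"
```

```text
theta 0.40682367888791976 r 100.3566295690222
t 15.87 pos [ 0.505  -0.1824  0.0659] fyaw 28.5 tilt [-0.004  0.002] j7 0.59 F [-5.1  3.9  6.1] w 20.8 -> shift [2.4 1.3 0.4] spin -4.0
```

>>> {"name": "arm_command", "arguments": {"motion": [[15, 0.2, 6.8, 0, -4], [15, 1, 13.6, 0, -8], [15, 2.1, 20.4, 0, -12], [15, 3.8, 27, 0, -16], [15, 5.9, 33.5, 0, -20]]}}

```text
time: 16.28
position: [0.5303, -0.1602, 0.0658]
tool_rot: [-1.109, -2.932, 0.0]
ft_force: [-8.4, 4.7, 11.6]
grip_width: 0.237
grip_force: 35.0
```

>>> {"name": "arm_command", "arguments": {"motion": [[15, 0.4, 6.8, 0, -4], [15, 1.2, 13.6, 0, -8], [15, 2.4, 20.4, 0, -12], [15, 4.2, 27, 0, -16], [15, 6.3, 33.5, 0, -20]]}}

```text
time: 16.7
position: [0.5463, -0.1312, 0.0656]
tool_rot: [-0.583, -3.077, 0.0]
ft_force: [-12.1, 3.9, 12.8]
grip_width: 0.234
grip_force: 35.0
```

```bash
python3 -c "
from h import *
lev(1.12)
lev(1.4)"
```

```text
theta 1.0753426651956073 r 100.09038709517121
t 16.7 pos [ 0.5463 -0.1312  0.0656] fyaw 68.5 tilt [-0.01   0.002] j7 1.1 F [-12.1   3.9  12.8] w 20.4 -> shift [2.3 4.3 0.1] spin -4.0
theta 1.0753426651956073 r 100.09038709517121
t 16.7 pos [ 0.5463 -0.1312  0.0656] fyaw 68.5 tilt [-0.01   0.002] j7 1.1 F [-12.1   3.9  12.8] w 20.4 -> shift [ 8.  31.1  0.1] spin -20.1
```

>>> {"name": "arm_command", "arguments": {"motion": [[15, 1, 6.8, -0.5, -4], [15, 2.5, 14, -0.5, -8], [15, 3.9, 21, -0.5, -12], [15, 5.8, 28, -0.5, -16], [15, 7.9, 35, -0.5, -20]]}}

```text
time: 17.12
position: [0.5517, -0.0982, 0.0658]
tool_rot: [-0.042, -3.131, 0.003]
ft_force: [-11.7, -1.1, 10.0]
grip_width: 0.235
grip_force: 35.0
```

```bash
python3 -c "
from h import *
lev(1.5)"
```

```text
theta 1.4119576613590978 r 99.48228731413944
t 17.12 pos [ 0.5517 -0.0982  0.0658] fyaw 88.5 tilt [-0.01  -0.002] j7 1.35 F [-11.7  -1.1  10. ] w 20.5 -> shift [2.  8.6 0.3] spin -5.9
```

>>> {"name": "arm_command", "arguments": {"motion": [[15, 0.8, 4, 0, -2], [15, 1.3, 8, 0, -4], [15, 1.8, 11, 0, -6], [15, 2, 13, 0, -6], [15, 2, 13, 0, -6]]}}

```text
time: 17.53
position: [0.5511, -0.091, 0.0659]
tool_rot: [0.112, -3.132, 0.013]
ft_force: [-7.2, -9.8, 6.6]
grip_width: 0.237
grip_force: 35.0
```

```bash
python3 -c "
from h import *
lev(1.5)"
```

```text
theta 1.4853126046789404 r 98.98210397815798
t 17.53 pos [ 0.5511 -0.091   0.0659] fyaw 94.1 tilt [-0.008 -0.008] j7 1.42 F [-7.2 -9.8  6.6] w 20.6 -> shift [1.  1.5 0.3] spin -0.2
```

>>> {"name": "arm_command", "arguments": {"motion": [[15, 0.5, 2, 0, 0], [15, 0.5, 4, 0, 0], [15, 0.5, 6, 0, 0], [15, 0.5, 6, 0, 0]]}}

```text
time: 17.87
position: [0.551, -0.0906, 0.0659]
tool_rot: [0.107, -3.133, 0.023]
ft_force: [-5.8, -19.2, 4.9]
grip_width: 0.236
grip_force: 35.0
```

```bash
python3 -c "
from h import *
lev(1.5)"
```

```text
theta 1.4894905156580198 r 98.89846259535594
t 17.87 pos [ 0.551  -0.0906  0.0659] fyaw 93.9 tilt [-0.006 -0.015] j7 1.41 F [ -5.8 -19.2   4.9] w 20.6 -> shift [0.9 1.  0.4] spin -0.4
```

>>> {"name": "arm_command", "arguments": {"motion": [[15, 1, -3, 0, 0], [15, 2, -6, 0, 0], [15, 2, -8, 1, 0], [15, 2, -8, 1, 0]]}}

```text
time: 18.2
position: [0.551, -0.0911, 0.0659]
tool_rot: [0.113, -3.137, 0.007]
ft_force: [-3.7, -5.5, 8.0]
grip_width: 0.24
grip_force: 35.0
```

>>> {"name": "arm_command", "arguments": {"motion": [[30, 0, 0, 0, 0], [45, 0, 0, 0, 0], [45, 0, 0, 0, 0], [45, 0, 0, 0, 0]]}}

```text
time: 18.53
position: [0.5517, -0.0863, 0.0651]
tool_rot: [0.121, -3.139, -0.001]
ft_force: [0.2, 0.4, 0.7]
grip_width: 0.454
grip_force: 0.0
```

>>> {"name": "arm_command", "arguments": {"motion": [[45, 0, 0, -15, 0], [45, 0, 0, -40, 0], [45, 0, 0, -80, 0], [45, 0, 0, -110, 0], [45, 0, 0, -110, 0]]}}

```text
time: 18.95
position: [0.5559, -0.0859, 0.1826]
tool_rot: [-0.122, 3.129, -0.004]
ft_force: [1.3, 0.3, 0.3]
grip_width: 0.518
grip_force: 0.0
```

>>> {"name": "arm_command", "arguments": {"motion": [[45, 0, -40, 0, 0], [45, 0, -80, 0, 0], [45, 0, -120, 0, 0], [45, 0, -160, 0, 0], [45, 0, -200, 0, 0]]}}

```text
time: 19.37
position: [0.5671, -0.2879, 0.1761]
tool_rot: [-0.121, 3.139, -0.001]
ft_force: [0.9, 0.6, 1.3]
grip_width: 0.517
grip_force: 0.0
```

```bash
python3 - <<'E'
from h import *
im,d=get_image("top");t=cv2.resize(im[200:290,255:375],None,fx=5,fy=5,interpolation=cv2.INTER_CUBIC)
im2,d=get_image("scene");t=np.hstack([t,cv2.resize(im2[205:275,295:335],(200,450))])
cv2.imwrite("pics/p5.png",t[:,:,::-1])
E
```

```text
(no output)
```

View pics/p5.png

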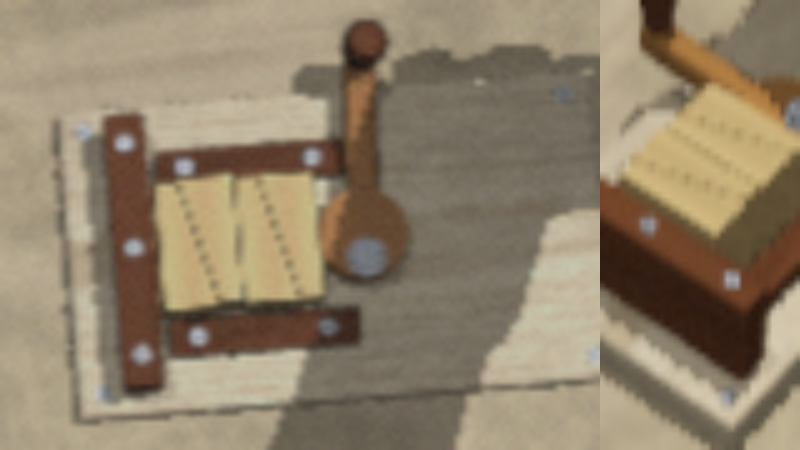

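The picture shows the four wedges closed into one block against the cork, with the cam bearing on it (about (330,235)) and the knob at (365,42). Handing in.

```bash
python3 -c "
from bench import *
print(close_job())"
```

```text
the job is handed in; nothing more can be done
None
```

I set both loose wedges into the jig head to tail with the other two, swung the cam lever to its stop (about 1.49 rad) so it grips the block, released it, and handed the job in at about 19.5 s; the hand-in returned no verdict.

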